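Press the lid of a tin home with a ratchet press

TASK

Lay the white tin, still lying on its side, in the bed of the ratchet press (either way round) and let go of it, then pump the lever until the moving jaw has pushed the tin's wooden lid fully home. Then hold the release button down until the jaw has sprung all the way back, and leave the closed tin lying in the bed. Let the press, not the gripper, push the lid, do not force the lever or the button hard against their stops, and leave the other things where they are.

Things in the scene. Friction and masses are not known exactly. Their poses are not given: they have to be found in the camera images.
- press: Fixed ratchet press on a board 110 (x) by 460 (y) by 15 mm; origin on the worktop near its middle. Own +y: the way the jaw advances. Fixed jaw (70 wide, 77 high): face at y = 195; resting moving jaw: face at y = 28. The bed between is the board's top (z = 15), with side strips 8 mm high and 66 apart. Steel housing 48 wide at y = -103 to 6, rear half 118 mm high, front half 79.
- bed (a point): Middle of the bed, on the surface the tin lies on (15 mm above the worktop), axes as the press. Lay the tin here, its length along the press's y: 22 mm or more stay free at each end.
- jaw (a joint): Travel of the moving jaw in m: 0 = sprung right back, at most 0.065. A steel plate 56 wide, 52 mm high on a toothed bar. A 3 to 5 N spring draws it back; a holding tooth catches it every 6 mm, so it keeps what each stroke gains. It stops at about 0.055 on a shut tin.
- jaw_face (a point): Middle of the moving jaw's face, 46 mm above the worktop.
- handle (a joint): Lever angle in rad: 0 = up (a spring lifts it back), 0.76 = hard stop; 0.68 is a full stroke. Hinge 99 mm above the worktop at the press's y = -75. Push down from above (10 to 22 N), then let it rise fully: a full stroke gains 12 to 20 mm of jaw. The drive bites in about the lower half of the stroke and is clear of the bar only with the lever up. If the jaw is blocked a clutch slips.
- handle_pad (a point): Middle of the top of the lever's black pad (40 wide, 50 mm long), at the end of the press away from the bed: 146 mm above the worktop at rest, 72 mm after a full stroke (63 mm at the hard stop); it swings on a radius of 112 mm and shifts less than 10 mm sideways.
- release (a joint): Travel of the release button in m: 0 = up, 0.009 = fully down, 3 to 8 N. Past about 0.006 the holding tooth is off the bar and the jaw springs back within about a second if the lever is up; let up early, it catches again. It clicks by itself as the jaw advances.
- release_top (a point): Middle of the top of the round black release button, 28 mm across, 100 mm above the worktop, on the housing between the lever's pivot and the jaw.
- tin: Loose white rectangular tin lying on its side: 50 wide (x), 100 long (y) and 56 mm high (z), 0.25 to 0.5 kg, with a wooden lid standing part-way out of its -y end. Origin: middle of the white body's underside. Take it from above across its 50 mm width, by the white part.
- lid (a joint): How far the lid stands out of the tin, in m: 0 = fully home, starts at 0.007 to 0.011. It moves along the tin's y against about 8 N of friction and stays where it is left.
- lid_face (a point): Middle of the lid's outer face. The lid is a light wooden plate 50 x 12 x 55 mm, plus a narrower neck that shows while it is open; shut, tin and lid together are 112 mm long.
- tub: Bystander: lidded food tub 96 x 137 x 53 mm high; origin under its middle.
- jam_jar: Bystander: jar 69 across, 99 mm high; origin under its middle.
- spice_jar: Bystander: small jar 41 across, 105 mm high; origin under its middle.
- pepper_mill: Bystander: wooden mill 58 across, 170 mm high; origin under its middle.
- mug: Bystander: striped mug 84 x 118 x 101 mm high; origin under its middle.

How it is judged:
On the way, in this order (a step that is already met when the one before it is completed fails the run):
1. the tin lies in the bed along the press, let go, its lid still open (horizontal distance between tin and bed below 0.045 m and z of tin in the frame of bed below 0.004 m and angle between the y axis of tin and the y axis of press, either way round below 0.2 rad and value of joint lid above 0.004 m and contact force between the fingers and tin below 0.1 N), for 0.2 s.
2. the advanced jaw has pushed the lid home while the tin lies in the bed, not held (value of joint lid below 0.0015 m and value of joint jaw above 0.04 m and horizontal distance between tin and bed below 0.05 m and contact force between the fingers and tin below 0.1 N), for 0.1 s.
At the end, for the whole second after the job is handed in: The lid is home to within 1.5 mm, the jaw is back to within 4 mm, the lever is up (under 0.05 rad), and the tin lies at rest flat on the bed, within 50 mm of the bed's middle and 0.2 rad of the press's line (value of joint lid below 0.0015 m and value of joint jaw below 0.004 m and value of joint handle below 0.05 rad and horizontal distance between tin and bed below 0.05 m and z of tin in the frame of bed below 0.004 m and angle between tin's own z axis and vertical below 0.1 rad and angle between the y axis of tin and the y axis of press, either way round below 0.2 rad and linear speed of tin below 0.02 m/s); the robot touches nothing.
It fails at once if the gripper pushes or squeezes the lid with more than 8 N (contact force between the fingers and lid above 8 N).
It fails at once if the robot forces the lever or the button with more than 80 N (contact force between the fingers and handle above 80 N or contact force between the fingers and release above 80 N).
It fails at once if a bystander is moved more than 30 mm (distance of any of tub, jam_jar, spice_jar, pepper_mill, mug from where it was at the start of the episode above 0.03 m).
It also fails if it takes over 56 s, if anything falls off the work surface, if the arm or the gripper's body presses on something with over 40 N, if the wrist force passes 120 N, or if a joint passes its speed limit or range.

ROBOT

A 6-joint arm with a two-finger parallel gripper is mounted at the origin on a cart in front of the work surface, level with it; the furniture and walls round the work are solid. World frame = base frame: x ahead of the robot, y to its left, z up, the work surface at z = 0. Lengths are in m, angles in rad, forces in N, time in s.
With the tool pointing down it reaches from about 0.35 to 0.85 m from the base axis. Payload 8.1 kg.
Tool frame: the origin (TCP) lies between the finger pads; the fingertips stand 11 mm ahead of it and the grasp point (between the pads) lies 8 mm behind it (tips_ahead is the z of the fingertips in the tool frame, in m); z points along the fingers, y is the line along which they close (so a half turn about z gives the same grasp; the last joint's range is limited). The gripper opens to 93 mm and grips with 3 to 60 N. Pads are 15 mm wide; open, the fingers measure 128 mm over their backs; the gripper's body (75 mm by 188 mm) begins 65 mm behind the grasp point.
Start: joints at [1.135, 0.13, 1.488, -0, 1.523, -0.085], TCP at [0.206, 0.563, 0.23] pointing down, gripper open.
Joint ranges: [-2.96, 2.96], [-0.89, 2.26], [0.02, 2.5], [-1.34, 4.48], [0, 2.73], [-2.66, 2.66]. Speed limits (rad/s): [2.39, 2.39, 2.79, 3.14, 3.14, 3.14].

INTERFACE

Orientations are given as a rotation vector (axis times angle).
In Python, from plant import read_state, read_camera, close_job, tips_ahead gives the robot as it stands. The module is installed in compiled form; this text tells all that it offers.
- The arm moves only by the tool move_arm, never from a script. Its argument "plan" is a list of rows, each a list of 7 numbers: the turn, a rotation vector about the tool's x, y, z in units of 6 degrees (1.0 is 6 degrees), then the shift along the tool's x, y, z in units of 25 mm (1.0 is 25 mm), then the finger opening in mm, from 0 to 93. A call has exactly 10 rows; each row shifts and turns the commanded pose from where the row before left it, along the tool's axes as they then stand; what a row does not reach is not made up. A row lasts 1/10 s, in which the tool goes at most 50 mm and 8.59 degrees, less where a joint would pass 70% of its speed; a pose out of reach is approached as far as the arm can. A call is refused whole if a number of a shift passes 1 or a number of a turn 1, either way. A call with a gripper value outside its range is refused whole. The fingers move at their own pace and stop on an object; "force" is the grip in N (left out, the last holds). Time passes only in rows, so rows that do not move let the fingers close, or fill a call up. It gives the time, the measured TCP pose, the force, the opening and the grip force at its end, in the units of the state.
- read_state(): the state, without advancing time (a new reading comes with each control period).
- read_camera(name): name is "scene" or "top"; returns a dict with "frame" (384x512x3 uint8, red, green, blue), "z_map" (384x512 float32, m along the optical axis (not along the pixel's ray), 0 where there is no reading), "fx", "fy", "cx", "cy" (pixels), "rvec" (rotation vector, rad) and "tvec" (3), from world to camera coordinates, as OpenCV has them. Camera axes: x right, y down, z forward; pixel columns grow to the right and rows downward; lengths in m; the calibration is good to about 2 mm. A picture is of the moment at which its call begins.
- close_job(): hands the job in; it is judged then, once.
The state is a dict: "t": time; "q": joint angles; "dq": joint speeds; "joint_torque": joint torques, N m; "tool_pos": TCP position; "orientation": TCP orientation; "force": force on the tool from outside, world axes, zero at the start; "wrist_torque": the same for the moment, N m; "opening": finger opening in m; "gripper_force": force on a finger pad.
Only numpy, scipy, OpenCV 4.12 (cv2) and the standard library are available. Lean on these libraries where they do the work, as an engineer would, in place of code of your own. Each camera call takes 0.05 s, during which the arm holds its last target. There are 200 camera calls.

## Working session

There is one attempt and no reset: what is moved stays moved. The work goes in short steps, Python scripts to look and compute and a tool call to move; the robot and the scene stay as the last step left them, time stands still between calls to the robot, and variables do not carry over. Pictures are saved under pics/ and viewed, at most 13 in all, crops included, and the job is handed in when it is done.

Besides the shell and the picture viewer there is one more tool, called after "Emit:" by a JSON object that holds its "fn" and its "kwargs". move_arm: Moves the arm, as the interface text tells. Its arguments: {"type":"object","properties":{"plan":{"type":"array","items":{"type":"array","items":{"type":"number"}}},"force":{"type":"number"}},"required":["plan"]}

```bash
mkdir -p pics
cat > h.py <<'E'
import numpy as np, cv2
from plant import read_state, read_camera, close_job
def cloud(c):
    R,_=cv2.Rodrigues(np.array(c["rvec"],float)); t=np.array(c["tvec"],float).ravel()
    z=c["z_map"]; v,u=np.mgrid[:z.shape[0],:z.shape[1]]
    P=np.stack([(u-c["cx"])/c["fx"]*z,(v-c["cy"])/c["fy"]*z,z],-1)
    W=(P-t)@R
    W[z==0]=np.nan
    return W
def snap(name,fn):
    c=read_camera(name); cv2.imwrite(fn,c["frame"][:,:,::-1]); return c
E
python3 - <<'E'
from h import *
for n in("top","scene"):
    c=snap(n,f"pics/{n}0.png"); np.save(n+"W.npy",cloud(c)); np.save(n+"F.npy",c["frame"])
a=np.hstack([cv2.imread("pics/top0.png"),cv2.imread("pics/scene0.png")]); 
print(read_state())
E
```

```text
{'t': 0.1, 'q': array([ 1.13456661e+00,  1.31066347e-01,  1.48913663e+00, -3.94175854e-05,
        1.52302107e+00, -8.53740657e-02]), 'dq': array([-0.00069562,  0.00041061, -0.00126297,  0.00102893, -0.00135862,
       -0.0005811 ]), 'joint_torque': array([ 2.91768811e-03, -5.61339605e+01, -4.93097091e+01,  7.72153353e-02,
        2.89117143e-02, -7.69452299e-05]), 'tool_pos': array([0.2059919 , 0.56301146, 0.2287224 ]), 'orientation': array([-5.48230405e-01, -3.09299817e+00,  2.49157848e-03]), 'force': array([ 0.73926122,  0.11603855, -0.84809909]), 'wrist_torque': array([ 0.03079242, -0.04301069, -0.00547503]), 'gripper_force': 0.0, 'opening': 0.09319175539445652}
```

View pics/top0.png

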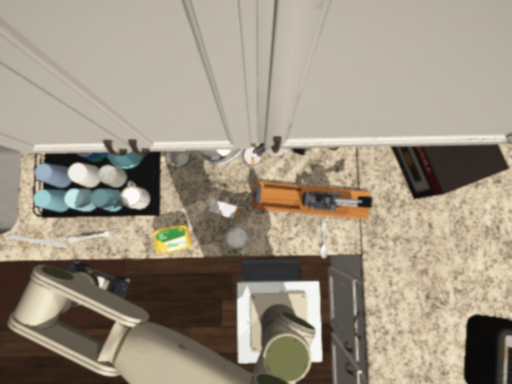

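View pics/scene0.png

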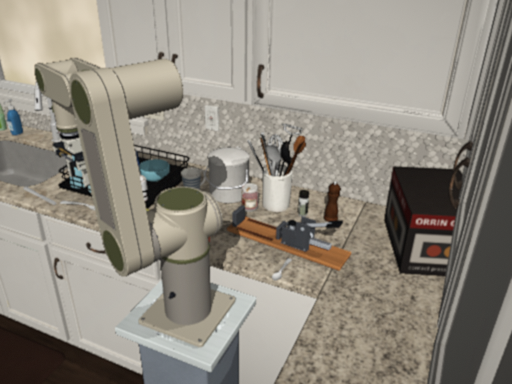

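Top view: the press's orange board spans pixels (256–371, 181–219), with its fixed jaw on the left. The white tin is at (224,209), with its wooden side at about (230,212). The jam jar is at (236,238) and the tub at (172,238). Cabinets overhang at the top of the picture.

Run:
```python
from h import *
W=np.load("topW.npy"); F=np.load("topF.npy")
hsv=cv2.cvtColor(F,cv2.COLOR_RGB2HSV)
c=np.s_[170:260,150:380]
print("px size at table", np.linalg.norm(W[230,300]-W[230,301]), W[230,300])
# orange board
m=(hsv[...,0]>5)&(hsv[...,0]<22)&(hsv[...,1]>140)&(hsv[...,2]>90)
m[:175]=0;m[225:]=0;m[:,:250]=0;m[:,380:]=0
P=W[m]; P=P[np.isfinite(P).all(1)]; b=P[(P[:,2]>.005)&(P[:,2]<.03)]
print("board n",len(b),"z",np.median(b[:,2]),cv2.minAreaRect(b[:,:2].astype(np.float32)))
# heights clusters
Z=W[...,2]; mm=(Z>.03)&(Z<.25); mm[:150]=0; mm[255:]=0; mm[:,:150]=0;mm[:,380:]=0
n,l,s,ce=cv2.connectedComponentsWithStats(mm.astype(np.uint8))
for i in range(1,n):
    if s[i,4]<15: continue
    Q=W[l==i]; print(s[i],Q.min(0).round(3),Q.max(0).round(3),np.median(Q,0).round(3))
    if s[i,4]>40:
        q=Q[Q[:,2]>.04][:,:2].astype(np.float32); print("   rect",cv2.minAreaRect(q))
im=np.hstack([cv2.resize(F[170:260,195:380],None,fx=4,fy=4,interpolation=cv2.INTER_CUBIC)])
G=cv2.resize(np.load("sceneF.npy")[165:290,195:380],None,fx=4,fy=4,interpolation=cv2.INTER_CUBIC)
cv2.imwrite("pics/top1.png",im[:,:,::-1]);
cv2.imwrite("pics/sc1.png",G[:,:,::-1])
# cabinet bottom
print("cab", W[120,200],W[140,300],W[144,300],W[145,345],W[120,330],W[150,340])
```

```text
px size at table 0.004938349307229494 [ 0.34703683 -0.09310968 -0.00299988]
board n 2019 z 0.014472482632239183 ((0.46619731187820435, -0.13630178570747375), (0.4527474343776703, 0.10948365181684494), 83.5127182006836)
[150 151   7  63 215] [0.422 0.457 0.03 ] [0.665 0.475 0.091] [0.545 0.465 0.082]
   rect ((0.5399792790412903, 0.46416059136390686), (0.014935393817722797, 0.23711462318897247), 88.33605194091797)
[167 150  24  17 159] [0.598 0.327 0.03 ] [0.667 0.41  0.106] [0.631 0.393 0.072]
   rect ((0.6317995190620422, 0.36810198426246643), (0.06842512637376785, 0.08377277106046677), 2.765580654144287)
[193 150  50  15 454] [0.602 0.127 0.03 ] [0.66  0.313 0.193] [0.624 0.212 0.136]
   rect ((0.6301034092903137, 0.21961912512779236), (0.05638634040951729, 0.18522284924983978), 1.136474847793579)
[244 150  18  17 208] [0.597 0.055 0.031] [0.652 0.122 0.105] [0.617 0.094 0.096]
   rect ((0.6232216954231262, 0.09238265454769135), (0.06435881555080414, 0.05090251564979553), 60.668704986572266)
[263 150  21   6  55] [ 0.612 -0.031  0.034] [0.658 0.051 0.242] [0.645 0.015 0.071]
   rec
[... 634 characters left out ...]
401848316193), (0.11904007196426392, 0.04991362616419792), 72.69435119628906)
[154 225  37  29 877] [0.27  0.331 0.041] [0.375 0.468 0.06 ] [0.322 0.4   0.051]
   rect ((0.3220756947994232, 0.40070611238479614), (0.09653940796852112, 0.13747557997703552), 8.624534606933594)
[226 226  23  23 393] [0.284 0.111 0.03 ] [0.368 0.196 0.048] [0.326 0.154 0.036]
   rect ((0.3259172737598419, 0.15272271633148193), (0.07925998419523239, 0.08275719732046127), 17.37751007080078)
cab [0.58611969 0.19017273 0.70284801] [ 0.5833324  -0.03985988  0.51977165] [ 0.57419419 -0.0402748   0.51367951] [ 0.57388232 -0.16224494  0.49254397] [ 0.58534341 -0.08444455  0.68628143] [ 0.66477162 -0.26479604 -0.00286654]
```

View pics/top1.png

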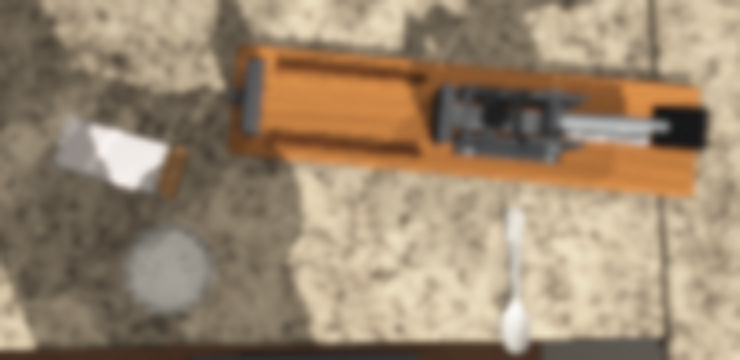

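View pics/sc1.png

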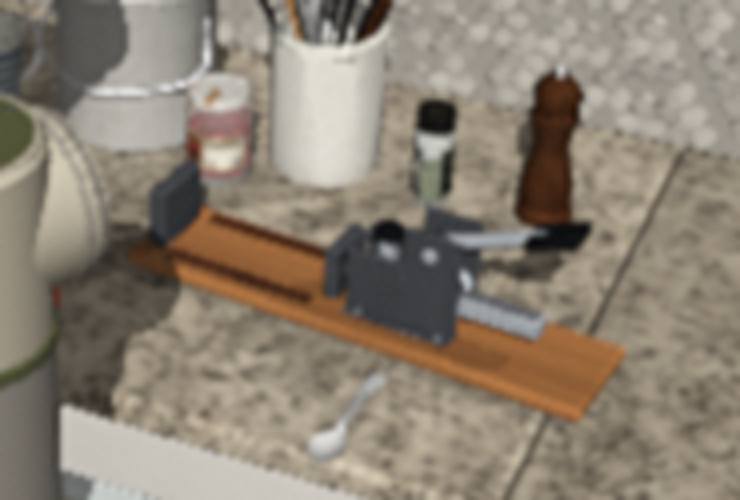

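The crops show the tin's lid on its press-facing end, at crop (172,170). The black pad is at (680,127), the button on the housing at about (517,120), and the fixed jaw at (254,95). The measured sizes agree with those given, so next I refine the tin and work out the move.

```bash
cat >> h.py <<'E'
from scipy.spatial.transform import Rotation as Rn
def axes(pos,tooly,rv=None,tp=None):
    """remaining move in tool units from current pose to TCP pos with tool z down, tool y along +-tooly"""
    s=read_state(); R0=Rn.from_rotvec(s["orientation"]).as_matrix(); p=s["tool_pos"]
    y=np.array([*tooly,0.]); y/=np.linalg.norm(y)
    if y@R0[:,1]<0:y=-y
    z=np.array([0,0,-1.]); R1=np.column_stack([np.cross(y,z),y,z])
    rv=Rn.from_matrix(R0.T@R1).as_rotvec(degrees=True)/6
    d=np.array(pos)-p
    print("t",s["t"],"tcp",p.round(4),"turn",rv.round(2),"shift now-axes",(R0.T@d/.025).round(2),"shift end-axes",(R1.T@d/.025).round(2),"F",s["force"].round(1))
PO=np.array([.4662,-.1363]); PY=np.array([.113,.9936]); PX=np.array([.9936,-.113])
def press(x,y,z): return [*(PO+x*PX+y*PY),z]
E
python3 - <<'E'
from h import *
W=np.load("topW.npy"); F=np.load("topF.npy")
Q=W[195:225,205:245].reshape(-1,3); C=F[195:225,205:245].reshape(-1,3)
k=(Q[:,2]>.049)&(Q[:,2]<.06)
r=cv2.minAreaRect(Q[k][:,:2].astype(np.float32)); print("tin top",k.sum(),r, np.median(Q[k][:,2]))
w=k&(C.max(1).astype(int)-C.min(1)<45); print("white",cv2.minAreaRect(Q[w][:,:2].astype(np.float32)))
print("lid",Q[k&~w][:,:2].mean(0))
def loc(P): d=P[...,:2]-PO; return np.stack([d@PX,d@PY,P[...,2]],-1)
L=loc(W[185:215,295:375]).reshape(-1,3); 
for n,(a,b,z0,z1) in dict(pad=(-.24,-.14,.135,.175),front=(-.05,.01,.085,.11),housf=(-.05,.03,.06,.083),jaw=(.01,.04,.04,.06)).items():
    k=(L[:,1]>a)&(L[:,1]<b)&(L[:,2]>z0)&(L[:,2]<z1); print(n,k.sum(),L[k].min(0).round(3),L[k].max(0).round(3),L[k].mean(0).round(3))
s=read_state();print(Rn.from_rotvec(s["orientation"]).as_matrix().round(3))
E
```

```text
tin top 367 ((0.43340688943862915, 0.19776970148086548), (0.11900535970926285, 0.04940177872776985), 72.59815979003906) 0.054863317550616776
white ((0.43340688943862915, 0.19776970148086548), (0.11900535970926285, 0.04940177872776985), 72.59815979003906)
lid [0.41914003 0.1473076 ]
pad 164 [-0.021 -0.2    0.136] [ 0.02  -0.142  0.158] [-0.001 -0.174  0.146]
front 52 [-0.023 -0.047  0.089] [ 0.022 -0.005  0.103] [-0.    -0.021  0.097]
housf 155 [-0.028 -0.05   0.062] [0.026 0.03  0.083] [-0.002 -0.005  0.075]
jaw 18 [-0.028  0.011  0.04 ] [0.023 0.033 0.057] [-0.001  0.024  0.05 ]
[[-0.939  0.344 -0.001]
 [ 0.344  0.939 -0.001]
 [ 0.    -0.002 -1.   ]]
```

Run:
```python
from h import *
axes([.436,.207,.12],(.954,-.299))
```

```text
t 0.1 tcp [0.206  0.563  0.2287] turn [-1.000e-02  1.000e-02  1.455e+01] shift now-axes [-13.53 -10.2    4.36] shift end-axes [-10.84  13.04   4.35] F [ 0.7  0.1 -0.8]
```

Emit:
{"fn": "move_arm", "kwargs": {"plan": [[0, 0, 0, -1, -0.75, 0, 93], [0, 0, 0, -1, -0.75, 0, 93], [0, 0, 0, -1, -0.75, 0, 93], [0, 0, 0, -1, -0.75, 0, 93], [0, 0, 0, -1, -0.75, 0, 93], [0, 0, 0, -1, -0.75, 0, 93], [0, 0, 0, -1, -0.75, 0, 93], [0, 0, 0, -1, -0.75, 0, 93], [0, 0, 0, -1, -0.75, 0, 93], [0, 0, 0, -1, -0.75, 0, 93]], "force": 25}}

```text
t: 1.1
tool_pos: [0.3768, 0.3002, 0.2293]
orientation: [-0.548, -3.093, 0.001]
force: [1.2, -0.0, -0.4]
opening: 0.0928
gripper_force: 0.0
```

Emit:
{"fn": "move_arm", "kwargs": {"plan": [[0, 0, 1, 0, 0, 0.25, 93], [0, 0, 1, 0, 0, 0.25, 93], [0, 0, 1, 0, 0, 0.25, 93], [0, 0, 1, 0, 0, 0.25, 93], [0, 0, 1, 0, 0, 0.25, 93], [0, 0, 1, 0, 0, 0.25, 93], [0, 0, 1, 0, 0, 0.25, 93], [0, 0, 1, 0, 0, 0.25, 93], [0, 0, 1, 0, 0, 0.25, 93], [0, 0, 1, 0, 0, 0.25, 93]]}}

```text
t: 2.1
tool_pos: [0.3762, 0.3013, 0.1664]
orientation: [-2.026, -2.4, 0.001]
force: [0.8, 0.2, -0.3]
opening: 0.0934
gripper_force: 0.0
```

Run:
```python
from h import *
axes([.436,.207,.12],(.954,-.299))
```

```text
t 2.1 tcp [0.3762 0.3013 0.1664] turn [-0.01  0.    4.51] shift now-axes [-4.12  1.73  1.86] shift end-axes [-2.88  3.41  1.86] F [ 0.8  0.2 -0.3]
```

Emit:
{"fn": "move_arm", "kwargs": {"plan": [[0, 0, 0.9, 0, 0, 0, 93], [0, 0, 0.9, 0, 0, 0, 93], [0, 0, 0.9, 0, 0, 0, 93], [0, 0, 0.9, 0, 0, 0, 93], [0, 0, 0.9, 0, 0, 0, 93], [0, 0, 0, -0.72, 0.85, 0.46, 93], [0, 0, 0, -0.72, 0.85, 0.46, 93], [0, 0, 0, -0.72, 0.85, 0.46, 93], [0, 0, 0, -0.72, 0.85, 0.46, 93], [0, 0, 0, 0, 0, 0, 93]]}}

```text
t: 3.1
tool_pos: [0.4365, 0.2049, 0.119]
orientation: [-2.529, -1.863, 0.005]
force: [-0.1, 0.6, -0.2]
opening: 0.0931
gripper_force: 0.0
```

Run:
```python
from h import *
axes([.436,.207,.032],(.954,-.299))
c=snap("top","pics/top2.png"); cv2.imwrite("pics/top2c.png",cv2.resize(c["frame"][170:260,165:280,::-1],None,fx=5,fy=5,interpolation=cv2.INTER_CUBIC))
```

```text
t 3.1 tcp [0.4365 0.2049 0.119 ] turn [-0.02  0.03  0.02] shift now-axes [ 0.08 -0.04  3.48] shift end-axes [ 0.07 -0.04  3.48] F [-0.1  0.6 -0.2]
```

View pics/top2c.png

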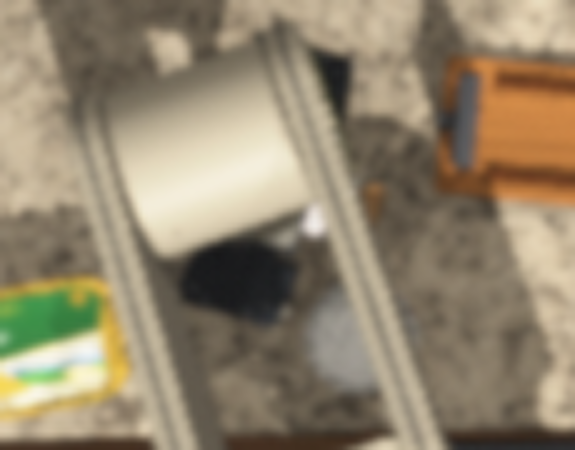

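The gripper is over the tin. The lid is still visible at (372,200), and the jar at (360,345) is clear of the gripper. I descend and grip.

Emit:
{"fn": "move_arm", "kwargs": {"plan": [[0, 0, 0, 0.08, 0, 0.6, 93], [0, 0, 0, 0, 0, 0.8, 93], [0, 0, 0, 0, 0, 0.8, 93], [0, 0, 0, 0, 0, 0.7, 93], [0, 0, 0, 0, 0, 0.58, 93], [0, 0, 0, 0, 0, 0, 93], [0, 0, 0, 0, 0, 0, 45], [0, 0, 0, 0, 0, 0, 40], [0, 0, 0, 0, 0, 0, 40], [0, 0, 0, 0, 0, 0, 40]], "force": 30}}

```text
t: 4.15
tool_pos: [0.4377, 0.2099, 0.035]
orientation: [2.527, 1.866, 0.002]
force: [0.2, 0.7, 0.3]
opening: 0.0656
gripper_force: 0.0
```

Emit:
{"fn": "move_arm", "kwargs": {"plan": [[0, 0, 0, 0, 0, 0, 40], [0, 0, 0, 0, 0, -0.3, 40], [0, 0, 0, 0, 0, -0.6, 40], [0, 0, 0, 0, 0, -0.8, 40], [0, 0, 0, 0, 0, -0.9, 40], [0, 0, 0, 0, 0, -0.9, 40], [0, 0, 0, 0, 0, -0.9, 40], [0, 0, 0, 0, 0, -0.9, 40], [0, 0, 0, 0, 0, -0.3, 40], [0, 0, 0, 0, 0, 0, 40]]}}

```text
t: 5.15
tool_pos: [0.4378, 0.2098, 0.1753]
orientation: [2.527, 1.866, 0.003]
force: [-0.3, 0.2, -3.0]
opening: 0.0499
gripper_force: 30.0
```

Run:
```python
from h import *
axes(press(0,.1135,.17),PX)
```

```text
t 5.15 tcp [0.4378 0.2098 0.1753] turn [ 0.02 -0.01 -1.77] shift now-axes [-8.44  4.32  0.21] shift end-axes [-9.09  2.69  0.21] F [-0.3  0.2 -3. ]
```

Emit:
{"fn": "move_arm", "kwargs": {"plan": [[0, 0, -0.9, 0, 0, 0, 40], [0, 0, -0.87, 0, 0, 0, 40], [0, 0, 0, -0.8, 0.3, 0, 40], [0, 0, 0, -1, 0.35, 0, 40], [0, 0, 0, -1, 0.35, 0, 40], [0, 0, 0, -1, 0.35, 0, 40], [0, 0, 0, -1, 0.35, 0, 40], [0, 0, 0, -1, 0.35, 0, 40], [0, 0, 0, -1, 0.35, 0, 40], [0, 0, 0, -1, 0.3, 0, 40]]}}

```text
t: 6.15
tool_pos: [0.4813, 0.0072, 0.1721]
orientation: [-2.342, -2.091, 0.003]
force: [-0.8, -0.1, -2.7]
opening: 0.0496
gripper_force: 30.0
```

Emit:
{"fn": "move_arm", "kwargs": {"plan": [[0, 0, 0, -0.6, 0, 0, 40], [0, 0, 0, -0.2, 0, 0, 40], [0, 0, 0, 0, 0, 0.5, 40], [0, 0, 0, 0, 0, 0.6, 40], [0, 0, 0, 0, 0, 0.6, 40], [0, 0, 0, 0, 0, 0.3, 40], [0, 0, 0, 0, 0, 0, 40], [0, 0, 0, 0, 0, 0, 40], [0, 0, 0, 0, 0, 0, 40], [0, 0, 0, 0, 0, 0, 40]]}}

```text
t: 7.15
tool_pos: [0.4806, -0.0117, 0.1249]
orientation: [2.343, 2.092, 0.001]
force: [-0.9, 0.4, -2.3]
opening: 0.0498
gripper_force: 30.0
```

Run:
```python
from h import *
axes(press(0,.121,.047),PX)
c=snap("scene","pics/s2.png"); W=cloud(c)
cv2.imwrite("pics/s2c.png",cv2.resize(c["frame"][155:285,200:370,::-1],None,fx=4,fy=4,interpolation=cv2.INTER_CUBIC))
F=c["frame"].astype(int)
d=W[...,:2]-PO; lx=d@PX; ly=d@PY
k=(abs(lx)<.035)&(ly>.03)&(ly<.2)&(W[...,2]>.03)&(W[...,2]<.2)
wh=k&(F.min(2)>110)&(F.max(2)-F.min(2)<40)
for n,m in(("all",k),("white",wh)):
    v,u=np.nonzero(m)
    if len(v): print(n,m.sum(),u.min(),u.max(),v.min(),v.max(),"x",np.percentile(lx[m],[2,50,98]).round(3),"y",np.percentile(ly[m],[2,50,98]).round(3),"z",np.percentile(W[m][:,2],[1,5,50,95,99]).round(3))
```

```text
t 7.15 tcp [ 0.4806 -0.0117  0.1249] turn [0.01 0.   0.  ] shift now-axes [-0.18 -0.01  3.12] shift end-axes [-0.18 -0.01  3.12] F [-0.9  0.4 -2.3]
all 681 235 279 184 226 x [-0.032 -0.02   0.029] y [0.052 0.109 0.199] z [0.034 0.051 0.123 0.156 0.186]
white 402 243 272 191 219 x [-0.031 -0.023  0.026] y [0.073 0.112 0.171] z [0.086 0.091 0.126 0.143 0.167]
```

View pics/s2c.png

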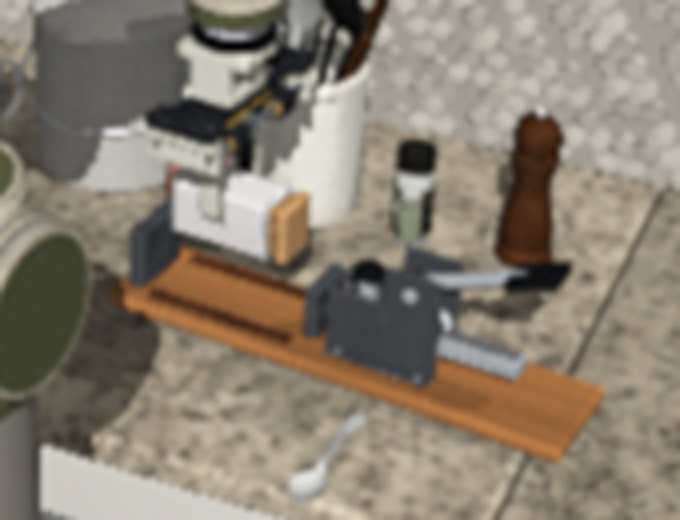

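The tin hangs level at about (225,215), lid towards the jaw at (290,225), and its underside is about 36 mm below the TCP. I lower it to contact.

Emit:
{"fn": "move_arm", "kwargs": {"plan": [[0, 0, 0, -0.05, 0, 0.5, 40], [0, 0, 0, 0, 0, 0.6, 40], [0, 0, 0, 0, 0, 0.6, 40], [0, 0, 0, 0, 0, 0.5, 40], [0, 0, 0, 0, 0, 0.4, 40], [0, 0, 0, 0, 0, 0.12, 40], [0, 0, 0, 0, 0, 0.04, 40], [0, 0, 0, 0, 0, 0.04, 40], [0, 0, 0, 0, 0, 0, 40], [0, 0, 0, 0, 0, 0, 40]]}}

```text
t: 8.2
tool_pos: [0.4802, -0.013, 0.0554]
orientation: [2.343, 2.092, 0.0]
force: [-6.4, 0.7, 9.4]
opening: 0.0499
gripper_force: 30.0
```

Run:
```python
from h import *
print(read_state()["wrist_torque"])
c=snap("scene","pics/s3.png"); W=cloud(c)
A=cv2.resize(c["frame"][185:255,225:315,::-1],None,fx=6,fy=6,interpolation=cv2.INTER_CUBIC)
cv2.imwrite("pics/s3c.png",A)
F=c["frame"].astype(int); d=W[...,:2]-PO; lx=d@PX; ly=d@PY
wh=(lx<-.018)&(lx>-.04)&(ly>.06)&(ly<.175)&(W[...,2]>.012)&(W[...,2]<.08)
wh&=(F.min(2)>100)&(F.max(2)-F.min(2)<40)
print(wh.sum(),np.percentile(lx[wh],[5,50,95]).round(3),np.percentile(ly[wh],[1,50,99]).round(3),np.percentile(W[wh][:,2],[1,5,50,95,99]).round(3))
for a in np.arange(.07,.17,.02):
    m=wh&(abs(ly-a)<.01); print(a.round(2),lx[m].mean().round(4),W[m][:,2].min().round(3),W[m][:,2].max().round(3))
```

```text
[ 0.03335697  1.5653824  -0.03603935]
293 [-0.036 -0.025 -0.02 ] [0.071 0.114 0.17 ] [0.017 0.02  0.046 0.072 0.076]
0.07 -0.0243 0.015 0.072
0.09 -0.025 0.019 0.073
0.11 -0.0266 0.014 0.078
0.13 -0.0294 0.017 0.08
0.15 -0.0258 0.018 0.075
```

View pics/s3c.png

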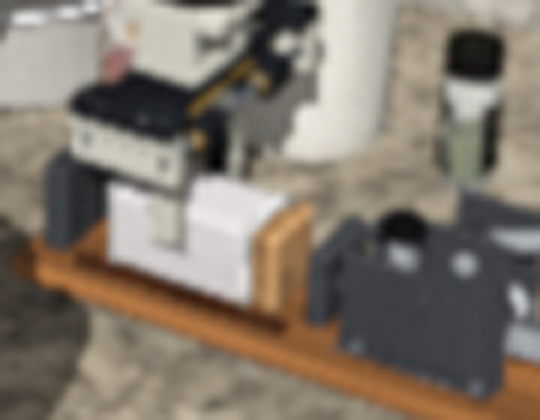

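The tin sits between the strips, centred, with its top at about 73 mm against the 71 mm expected. I let go.

Emit:
{"fn": "move_arm", "kwargs": {"plan": [[0, 0, 0, 0, 0, 0, 52], [0, 0, 0, 0, 0, 0, 56], [0, 0, 0, 0, 0, 0, 62], [0, 0, 0, 0, 0, 0, 70], [0, 0, 0, 0, 0, 0, 70], [0, 0, 0, 0, 0, -0.3, 70], [0, 0, 0, 0, 0, -0.8, 70], [0, 0, 0, 0, 0, -1, 70], [0, 0, 0, 0, 0, -1, 70], [0, 0, 0, 0, 0, -1, 70]]}}

```text
t: 9.25
tool_pos: [0.4798, -0.0129, 0.1582]
orientation: [2.343, 2.092, 0.0]
force: [0.5, 0.2, -0.1]
opening: 0.0703
gripper_force: 0.0
```

```bash
cat >> h.py <<'E'
def look(fn=None):
    c=read_camera("scene"); W=cloud(c); F=c["frame"].astype(int); d=W[...,:2]-PO; lx=d@PX; ly=d@PY; z=W[...,2]
    if fn: cv2.imwrite(fn,cv2.resize(c["frame"][155:285,200:370,::-1],None,fx=4,fy=4,interpolation=cv2.INTER_CUBIC))
    b=(abs(lx)<.04)&(ly>.0)&(ly<.2)
    wh=b&(z>.02)&(z<.09)&(F.min(2)>100)&(F.max(2)-F.min(2)<40)&(ly>.05)
    s=wh&(lx<-.015)&(z<.06); t=wh&(lx>-.015)&(z>.06)
    print("side x",np.polyfit(ly[s],lx[s],1).round(3),"y",np.percentile(ly[s],[2,98]).round(3),"top z",np.percentile(z[t],[5,50,95]).round(3),"z(x) slope",np.polyfit(lx[t],z[t],1)[0].round(3))
    wood=b&(z>.045)&(z<.08)&(F[...,0]-F[...,2]>50)&(lx>-.035); 
    if wood.sum(): print("lid y",wood.sum(),np.percentile(ly[wood],[2,50,98]).round(3),"z",z[wood].max().round(3))
E
python3 - <<'E'
from h import *
look()
axes(press(0,-.174,.19),PX)
E
```

```text
side x [-0.006 -0.024] y [0.072 0.17 ] top z [0.066 0.07  0.073] z(x) slope -0.046
lid y 81 [0.05  0.055 0.069] z 0.074
t 9.3 tcp [ 0.4822 -0.0132  0.163 ] turn [0.06 0.   0.  ] shift now-axes [-11.93  -0.08  -1.08] shift end-axes [-11.93  -0.08  -1.08] F [ 2.  -0.   3.7]
```

Emit:
{"fn": "move_arm", "kwargs": {"plan": [[0, 0, 0, 0, 0, -0.8, 0], [0, 0, 0, -0.5, 0, -0.4, 0], [0, 0, 0, -1, 0, 0, 0], [0, 0, 0, -1, 0, 0, 0], [0, 0, 0, -1, 0, 0, 0], [0, 0, 0, -1, 0, 0, 0], [0, 0, 0, -1, -0.05, 0, 0], [0, 0, 0, -1, 0, 0, 0], [0, 0, 0, -1, 0, 0, 0], [0, 0, 0, -1, 0, 0, 0]], "force": 20}}

```text
t: 10.3
tool_pos: [0.4539, -0.2257, 0.1866]
orientation: [2.344, 2.092, -0.0]
force: [-0.2, -0.5, 0.3]
opening: 0.0005
gripper_force: 0.0
```

Emit:
{"fn": "move_arm", "kwargs": {"plan": [[0, 0, 0, -1, 0, 0, 0], [0, 0, 0, -1, 0, 0, 0], [0, 0, 0, -1, 0, 0, 0], [0, 0, 0, -0.6, 0, 0, 0], [0, 0, 0, 0, 0, 0, 0], [0, 0, 0, 0, 0, 0.3, 0], [0, 0, 0, 0, 0, 0.5, 0], [0, 0, 0, 0, 0, 0.3, 0], [0, 0, 0, 0, 0, 0, 0], [0, 0, 0, 0, 0, 0, 0]]}}

```text
t: 11.3
tool_pos: [0.4444, -0.3123, 0.1587]
orientation: [-2.341, -2.092, -0.0]
force: [-1.1, 2.6, 1.1]
opening: 0.0005
gripper_force: 1.1
```

Run:
```python
from h import *
axes(press(0,-.180,.082),PX)
print(read_state()["opening"])
```

```text
t 11.3 tcp [ 0.4444 -0.3123  0.1587] turn [-0.01 -0.01  0.01] shift now-axes [-0.11  0.07  3.07] shift end-axes [-0.11  0.07  3.07] F [-1.1  2.6  1.1]
0.0004911467317031379
```

Emit:
{"fn": "move_arm", "kwargs": {"plan": [[0, 0, 0, -0.1, 0.07, 0.3, 0], [0, 0, 0, 0, 0, 0.5, 0], [0, 0, 0, 0, 0, 0.5, 0], [0, 0, 0, 0, 0, 0.5, 0], [0, 0, 0, 0, 0, 0.4, 0], [0, 0, 0, 0, 0, 0.4, 0], [0, 0, 0, 0, 0, 0.3, 0], [0, 0, 0, 0, 0, 0.17, 0], [0, 0, 0, 0, 0, 0, 0], [0, 0, 0, 0, 0, 0, 0]]}}

```text
t: 12.3
tool_pos: [0.4463, -0.316, 0.0822]
orientation: [2.343, 2.092, 0.001]
force: [-0.3, 1.5, 9.3]
opening: 0.0005
gripper_force: 3.9
```

Emit:
{"fn": "move_arm", "kwargs": {"plan": [[0, 0, 0, 0, 0, -0.5, 0], [0, 0, 0, 0, 0, -0.9, 0], [0, 0, 0, 0, 0, -0.9, 0], [0, 0, 0, 0, 0, -0.7, 0], [0, 0, 0, 0, 0, -0.4, 0], [0, 0, 0, 0, 0, 0, 0], [0, 0, 0, 0, 0, 0, 0], [0, 0, 0, 0, 0, 0.25, 0], [0, 0, 0, 0, 0, 0, 0], [0, 0, 0, 0, 0, 0, 0]]}}

```text
t: 13.3
tool_pos: [0.4454, -0.3153, 0.16]
orientation: [-2.342, -2.091, -0.0]
force: [-0.8, 1.8, 1.9]
opening: 0.0004
gripper_force: 1.0
```

```bash
cat >> h.py <<'E'
def jaw():
    c=read_camera("top"); W=cloud(c); d=W[...,:2]-PO; lx=d@PX; ly=d@PY; z=W[...,2]; F=c["frame"].astype(int)
    k=(abs(lx)<.025)&(ly>.015)&(ly<.13)&(z>.04)&(z<.06)&(F.max(2)<110)&(F.max(2)-F.min(2)<40)
    b=(abs(lx)<.025)&(z>.06)&(z<.08)&(ly>.03)&(ly<.19)&(F.max(2)>110)
    print("jaw y",k.sum(),np.percentile(ly[k],[2,50,98]).round(4) if k.sum() else 0,"tin+lid y",np.percentile(ly[b],[.5,99.5]).round(4))
E
python3 - <<'E'
from h import *
jaw(); look("pics/s4.png"); axes(press(0,-.180,.082),PX)
E
```

```text
jaw y 1 [0.048 0.048 0.048] tin+lid y [0.0356 0.1716]
side x [-0.003 -0.025] y [0.071 0.17 ] top z [0.066 0.07  0.073] z(x) slope -0.046
lid y 62 [0.049 0.058 0.072] z 0.073
t 13.4 tcp [ 0.4456 -0.3154  0.1605] turn [-0.01 -0.01  0.  ] shift now-axes [0.01 0.01 3.14] shift end-axes [0.01 0.01 3.14] F [-0.6  2.3  1.1]
```

View pics/s4.png

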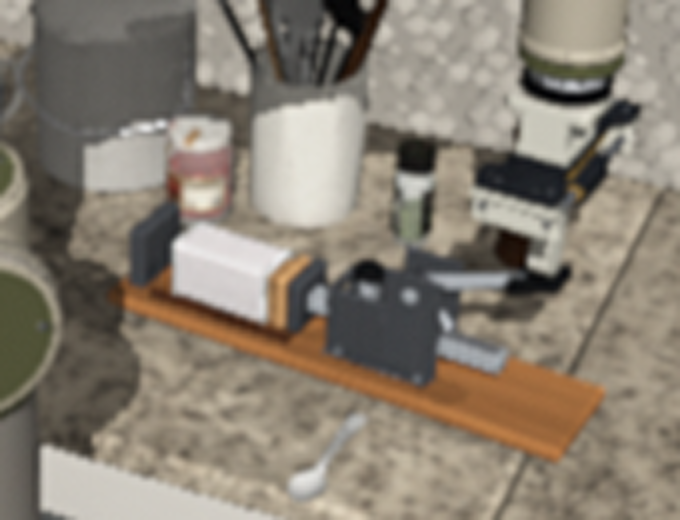

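The jaw, at (305,295), has advanced about 18 mm and touches the lid. The tin is straight and clear of the gripper, so I continue pumping.

Emit:
{"fn": "move_arm", "kwargs": {"plan": [[0, 0, 0, 0, 0, 0.4, 0], [0, 0, 0, 0, 0, 0.7, 0], [0, 0, 0, 0, 0, 0.7, 0], [0, 0, 0, 0, 0, 0.6, 0], [0, 0, 0, 0, 0, 0.4, 0], [0, 0, 0, 0, 0, 0.32, 0], [0, 0, 0, 0, 0, 0, 0], [0, 0, 0, 0, 0, 0, 0], [0, 0, 0, 0, 0, -0.8, 0], [0, 0, 0, 0, 0, -1, 0]]}}

```text
t: 14.4
tool_pos: [0.4448, -0.3152, 0.1264]
orientation: [-2.341, -2.09, 0.001]
force: [0.3, -0.5, -0.9]
opening: 0.0004
gripper_force: 0.0
```

Emit:
{"fn": "move_arm", "kwargs": {"plan": [[0, 0, 0, 0, 0, -1, 0], [0, 0, 0, 0, 0, -0.5, 0], [0, 0, 0, 0, 0, 0, 0], [0, 0, 0, 0, 0, 0, 0], [0, 0, 0, 0, 0, 0, 0], [0, 0, 0, 0, 0, 0.5, 0], [0, 0, 0, 0, 0, 0.7, 0], [0, 0, 0, 0, 0, 0.7, 0], [0, 0, 0, 0, 0, 0.6, 0], [0, 0, 0, 0, 0, 0.4, 0]]}}

```text
t: 15.4
tool_pos: [0.4463, -0.3167, 0.0925]
orientation: [2.342, 2.091, 0.0]
force: [-1.2, 3.3, 15.9]
opening: 0.0004
gripper_force: 7.2
```

Emit:
{"fn": "move_arm", "kwargs": {"plan": [[0, 0, 0, 0, 0, 0.38, 0], [0, 0, 0, 0, 0, 0, 0], [0, 0, 0, 0, 0, 0, 0], [0, 0, 0, 0, 0, -0.8, 0], [0, 0, 0, 0, 0, -1, 0], [0, 0, 0, 0, 0, -1, 0], [0, 0, 0, 0, 0, -0.5, 0], [0, 0, 0, 0, 0, 0, 0], [0, 0, 0, 0, 0, 0, 0], [0, 0, 0, 0, 0, 0, 0]]}}

```text
t: 16.4
tool_pos: [0.4451, -0.3153, 0.164]
orientation: [-2.341, -2.09, 0.001]
force: [-0.1, 0.7, -0.3]
opening: 0.0005
gripper_force: 0.0
```

Run:
```python
from h import *
jaw(); look("pics/s5.png"); axes(press(0,-.180,.082),PX)
```

```text
jaw y 0 0 tin+lid y [0.0714 0.1892]
side x [-0.002 -0.024] y [0.096 0.196] top z [0.066 0.07  0.074] z(x) slope -0.039
lid y 41 [0.078 0.088 0.095] z 0.075
t 16.5 tcp [ 0.4452 -0.3154  0.1644] turn [-0.02 -0.01  0.  ] shift now-axes [0.01 0.03 3.3 ] shift end-axes [0.01 0.02 3.3 ] F [-0.6 -0.1 -0.7]
```

View pics/s5.png

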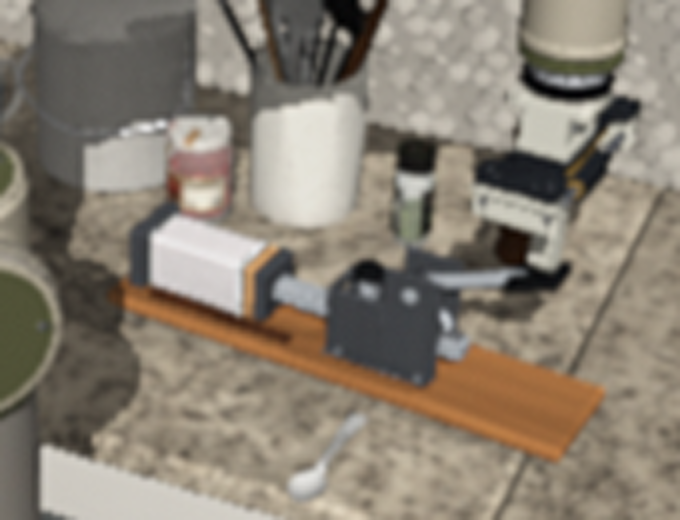

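The tin is up against the fixed jaw and the lid, at (262,280), is nearly shut. I add two more strokes, since the clutch slips if the jaw is blocked.

Emit:
{"fn": "move_arm", "kwargs": {"plan": [[0, 0, 0, 0, 0, 0.5, 0], [0, 0, 0, 0, 0, 0.7, 0], [0, 0, 0, 0, 0, 0.7, 0], [0, 0, 0, 0, 0, 0.6, 0], [0, 0, 0, 0, 0, 0.4, 0], [0, 0, 0, 0, 0, 0.38, 0], [0, 0, 0, 0, 0, 0, 0], [0, 0, 0, 0, 0, 0, 0], [0, 0, 0, 0, 0, -0.8, 0], [0, 0, 0, 0, 0, -1, 0]]}}

```text
t: 17.5
tool_pos: [0.4459, -0.3171, 0.1302]
orientation: [2.343, 2.091, -0.002]
force: [0.3, 1.1, 3.9]
opening: 0.0005
gripper_force: 1.3
```

Emit:
{"fn": "move_arm", "kwargs": {"plan": [[0, 0, 0, 0, 0, -1, 0], [0, 0, 0, 0, 0, -0.5, 0], [0, 0, 0, 0, 0, 0, 0], [0, 0, 0, 0, 0, 0, 0], [0, 0, 0, 0, 0, 0, 0], [0, 0, 0, 0, 0, 0.5, 0], [0, 0, 0, 0, 0, 0.7, 0], [0, 0, 0, 0, 0, 0.7, 0], [0, 0, 0, 0, 0, 0.6, 0], [0, 0, 0, 0, 0, 0.4, 0]]}}

```text
t: 18.5
tool_pos: [0.4463, -0.317, 0.0943]
orientation: [2.342, 2.091, -0.001]
force: [-3.7, 4.6, 20.0]
opening: 0.0009
gripper_force: 9.3
```

Emit:
{"fn": "move_arm", "kwargs": {"plan": [[0, 0, 0, 0, 0, 0.38, 0], [0, 0, 0, 0, 0, 0, 0], [0, 0, 0, 0, 0, 0, 0], [0, 0, 0, 0, 0, -0.8, 0], [0, 0, 0, 0, 0, -1, 0], [0, 0, 0, 0, 0, -1, 0], [0, 0, 0, 0, 0, -0.5, 0], [0, 0, 0, 0, 0, -0.6, 0], [0, 0, 0, 0, 0, 0, 0], [0, 0, 0, 0, 0, 0, 0]]}}

```text
t: 19.5
tool_pos: [0.4456, -0.3158, 0.181]
orientation: [-2.343, -2.092, 0.0]
force: [-0.1, -0.1, -0.8]
opening: 0.0006
gripper_force: 0.0
```

Run:
```python
from h import *
jaw(); look("pics/s6.png"); axes(press(0,-.021,.13),PX)
```

```text
jaw y 0 0 tin+lid y [0.0681 0.1891]
side x [ 0.005 -0.025] y [0.095 0.196] top z [0.066 0.07  0.073] z(x) slope -0.016
lid y 37 [0.08  0.088 0.093] z 0.075
t 19.6 tcp [ 0.4453 -0.3155  0.1804] turn [-0.02 -0.01  0.  ] shift now-axes [6.37 0.03 2.02] shift end-axes [6.38 0.02 2.02] F [ 0.  -1.1 -0.2]
```

View pics/s6.png

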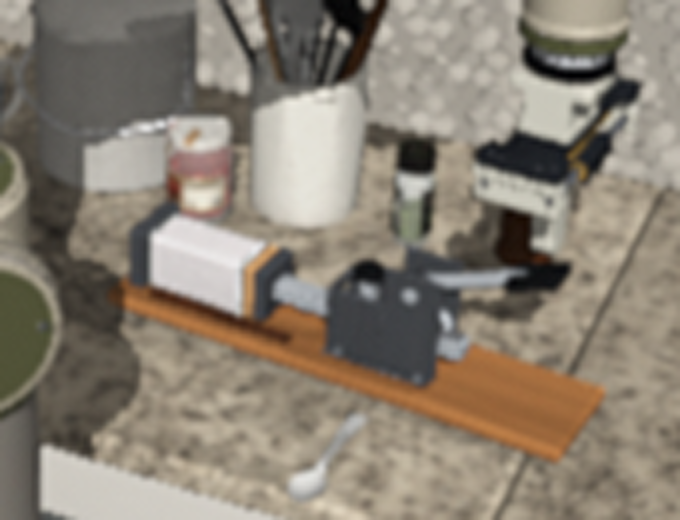

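Nothing has changed since the third stroke: the lid is against the body and the jaw is blocked at (265,290). The lever is up. Next is the release button.

Emit:
{"fn": "move_arm", "kwargs": {"plan": [[0, 0, 0, 0.6, 0, 0, 0], [0, 0, 0, 1, 0.03, 0, 0], [0, 0, 0, 1, 0, 0, 0], [0, 0, 0, 1, 0, 0, 0], [0, 0, 0, 1, 0, 0, 0], [0, 0, 0, 1, 0, 0.4, 0], [0, 0, 0, 0.77, 0, 0.6, 0], [0, 0, 0, 0, 0, 0.7, 0], [0, 0, 0, 0, 0, 0.6, 0], [0, 0, 0, 0, 0, 0.3, 0]]}}

```text
t: 20.6
tool_pos: [0.4635, -0.1569, 0.115]
orientation: [-2.341, -2.091, 0.002]
force: [-0.5, -0.0, -0.4]
opening: 0.0007
gripper_force: 0.0
```

Run:
```python
from h import *
axes(press(0,-.021,.103),PX)
```

```text
t 20.6 tcp [ 0.4635 -0.1569  0.115 ] turn [-0.03 -0.01  0.01] shift now-axes [-0.01  0.02  0.48] shift end-axes [-0.01  0.01  0.48] F [-0.5 -0.  -0.4]
```

Emit:
{"fn": "move_arm", "kwargs": {"plan": [[0, 0, 0, 0, 0, 0.12, 0], [0, 0, 0, 0, 0, 0.1, 0], [0, 0, 0, 0, 0, 0.1, 0], [0, 0, 0, 0, 0, 0.08, 0], [0, 0, 0, 0, 0, 0.04, 0], [0, 0, 0, 0, 0, 0.04, 0], [0, 0, 0, 0, 0, 0, 0], [0, 0, 0, 0, 0, 0, 0], [0, 0, 0, 0, 0, 0, 0], [0, 0, 0, 0, 0, 0, 0]]}}

```text
t: 21.6
tool_pos: [0.465, -0.1582, 0.1055]
orientation: [2.343, 2.091, 0.0]
force: [-0.2, -2.4, 3.4]
opening: 0.0008
gripper_force: 2.0
```

Run:
```python
from h import *
jaw(); look("pics/s7.png"); axes(press(0,-.021,.103),PX)
```

```text
jaw y 7 [0.0311 0.0313 0.0315] tin+lid y [0.087  0.1892]
side x [ 0.009 -0.026] y [0.095 0.196] top z [0.066 0.07  0.073] z(x) slope -0.003
lid y 63 [0.081 0.087 0.093] z 0.074
t 21.7 tcp [ 0.465  -0.1581  0.1054] turn [0.01 0.   0.  ] shift now-axes [ 0.03 -0.05  0.1 ] shift end-axes [ 0.03 -0.05  0.1 ] F [ 1.  -2.4  4.4]
```

View pics/s7.png

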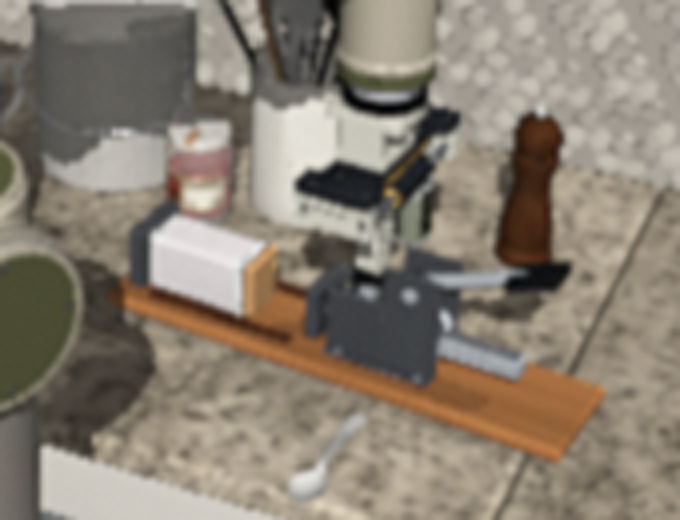

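The jaw has sprung back to (318,300), and the lid at (262,280) is flush with the tin. I hold a little longer, then withdraw.

Emit:
{"fn": "move_arm", "kwargs": {"plan": [[0, 0, 0, 0, 0, 0.06, 0], [0, 0, 0, 0, 0, 0, 0], [0, 0, 0, 0, 0, 0, 0], [0, 0, 0, 0, 0, 0, 0], [0, 0, 0, 0, 0, 0, 0], [0, 0, 0, 0, 0, 0, 0], [0, 0, 0, 0, 0, 0, 0], [0, 0, 0, 0, 0, 0, 0], [0, 0, 0, 0, 0, 0, 0], [0, 0, 0, 0, 0, 0, 0]]}}

```text
t: 22.7
tool_pos: [0.4647, -0.1578, 0.1037]
orientation: [2.343, 2.092, 0.0]
force: [2.3, -2.4, 4.8]
opening: 0.0006
gripper_force: 2.2
```

Emit:
{"fn": "move_arm", "kwargs": {"plan": [[0, 0, 0, 0, 0, -0.3, 0], [0, 0, 0, 0, 0, -0.6, 0], [0, 0, 0, 0, 0, -0.9, 0], [0, 0, 0, 0, 0, -0.9, 0], [0, 0, 0, 0, 0, -0.9, 0], [0, 0, 0, 0, 0, -0.5, 0], [0, 0, 0, 0, 0, 0, 0], [0, 0, 0, 0, 0, 0, 0], [0, 0, 0, 0, 0, 0, 0], [0, 0, 0, 0, 0, 0, 0]]}}

```text
t: 23.7
tool_pos: [0.4639, -0.1575, 0.2047]
orientation: [-2.342, -2.091, 0.002]
force: [0.3, 0.7, -0.0]
opening: 0.0004
gripper_force: 0.0
```

Run:
```python
from h import *
jaw(); look(); print(read_state()["t"])
W=np.load("sceneW.npy"); c=read_camera("scene"); V=cloud(c)
# jaw plate dark points: before any motion vs now
for n,w,F in(("start",W,np.load("sceneF.npy")),("now",V,c["frame"])):
    d=w[...,:2]-PO; lx=d@PX; ly=d@PY; z=w[...,2]
    k=(abs(lx)<.03)&(ly>.008)&(ly<.07)&(z>.025)&(z<.06)&(F.max(2)<100); print(n,k.sum(),np.percentile(ly[k],[2,50,98]).round(4))
```

```text
jaw y 7 [0.03   0.0312 0.0314] tin+lid y [0.0871 0.1892]
side x [ 0.006 -0.026] y [0.095 0.195] top z [0.066 0.07  0.074] z(x) slope -0.054
lid y 60 [0.083 0.087 0.095] z 0.072
23.8
start 36 [0.0103 0.0177 0.0281]
now 41 [0.0095 0.0167 0.0259]
```

The jaw is back where it started, the lid plus body measures about 112 mm (83 to 195), and the robot is clear of everything.

```bash
python3 -c "
from plant import close_job
print(close_job())"
```

```text
the job is handed in; nothing more can be done
None
```

The tin lies closed in the bed with its lid pressed home, the jaw has sprung back, the lever is up and the robot is clear; I handed the job in at about 24 s, and no verdict came back.

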